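# Tip the copper plate out of its pocket and weigh it

### The arm

A 6-joint arm with a two-finger parallel gripper is mounted at the origin on the work surface. World frame = base frame: x ahead of the robot, y to its left, z up, the work surface at z = 0. Lengths are in m, angles in degrees, forces in N, time in s.
With the tool pointing down it reaches from about 0.375 to 0.9 m from the base axis. Payload 3.1 kg.
Tool frame: the origin (TCP) lies midway between the tips of the shut fingers; the grasp point (between the pads) lies bot.pinch_z behind it (bot.pinch_z is the distance from the TCP to the grasp point, in m); z points along the fingers, y is the direction in which the jaws open and shut (so a half turn about z gives the same grasp; the last joint's range is limited). The gripper opens to 87 mm and grips with 3 to 60 N. Pads are 19 mm wide; open, the fingers measure 117 mm over their backs; the gripper's body (75 mm by 190 mm) begins 51 mm behind the grasp point.
Start: joints at [58.642, 30.224, 82.088, -0, 67.689, -10.227], TCP at [0.225, 0.583, 0.223] pointing down, gripper open.
Joint ranges: [-176.69, 176.69], [-43.24, 126.21], [12.49, 139.97], [-82, 262], [0, 151.66], [-163.58, 163.58]. Speed limits (degrees/s): [159.86, 159.86, 180, 180, 180, 180].

### API

Orientations are given as a 3x3 rotation matrix whose columns are the frame's x, y, z axes.
In Python, from rig import bot gives the robot as it stands.
- The arm moves only by the tool apply_moves, never from a script. Its argument "motion" is text: rows parted by semicolons, each of 7 numbers parted by spaces: the shift along the tool's x, y, z in m, then the turn, a rotation vector about the tool's x, y, z in degrees, then the finger opening in m, from 0 to 0.087. A call has exactly 8 rows; each row is the pose to reach, as a shift and turn from the pose commanded when the call began, along the tool's axes at that moment; what a row does not reach only later rows make up. A row lasts 1/8 s, in which the tool goes at most 62.5 mm and 10.7 degrees, less where a joint would pass 70% of its speed; a pose out of reach is approached as far as the arm can. A call with a gripper value outside its range is refused whole. The fingers move at their own pace and stop on an object; the grip force is fixed at half the most. Time passes only in rows, so rows that repeat a pose let the fingers close, or fill a call up. It gives the time, the measured TCP pose, the force and the opening at its end, in the units of the state.
- bot.read_state(): the state, without advancing time (a new reading comes with each control period).
- bot.capture(name): name is "scene" or "top"; returns the picture (420x560x3 uint8, red, green, blue); there is no depth.
- bot.get_calibration(name): a dict with "fx", "fy", "cx", "cy" (pixels), "D" ([k1, k2, p1, p2, k3] as OpenCV has them; the pictures are not rectified), "rvec" (rotation vector, rad) and "tvec" (3), from world to camera coordinates, as OpenCV has them. Camera axes: x right, y down, z forward; pixel columns grow to the right and rows downward; lengths in m; the calibration is good to about 2 mm. A picture is of the moment at which its call begins. get_calibration takes no time and is no camera call.
- bot.hand_in(): hands the job in, once; it reports no verdict.
Trained networks look in the newest picture that a camera, given by its name, has taken for a name from the list of things; names that differ only in an ending like _2 or _b are one class to them, and where a whole thing is asked for, a point or a joint stands for the part that bears it (a point fixed in the world has none). Each returns a list of dicts, best first, with "p" (0 to 1); they miss things now and then, are a little off and sometimes report something else, mostly with a low value. They report only what shows in the picture. A call takes as long as a camera call. They do not tell look-alikes from the thing itself.
- bot.find_in(name, camera): "point" ([x, y, z] in m, in world coordinates, good to about 4 mm: the middle of the surface that is visible of it).
The state is a dict: "time_s": time; "joint_positions": joint angles; "qvel": joint speeds; "tau": joint torques, N m; "position": TCP position; "tcp_rot": TCP orientation; "force": force on the tool from outside, world axes, zero at the start; "moment": the same for the moment, N m; "opening": opening from 0.0 (shut) to 1.0 (fully open).
Only numpy, scipy, OpenCV 4.12 (cv2) and the standard library are available. Lean on these libraries where they do the work, as an engineer would, in place of code of your own. Each camera call takes 0.05 s, during which the arm holds its last target.

### The job

Weigh the copper plate: press down on its end at the yellow thumb notch so that the other end tips up out of the pocket, then take it by the raised end and lay it down flat on the middle of the balance's steel pan, without dropping it. Leave the other two plates lying flat in their pockets.

Things in the scene. Friction and masses are not known exactly. Their poses are not given: they have to be found in the camera images.
- copper_center (a point): centre of the copper plate, 110 x 50 x 6 mm, 0.3 kg; x along its length, away from the thumb notch, y across, z up. Its top is flush with the rack's, 36 mm up; gaps 1.5 mm. Shut fingers pressing 40 mm from the centre at the notch end (5 to 12 N) tip it 24 degrees to a stop, where it stays. Grip then across the 50 mm width, 32 mm from the centre at the raised end, whose sides stand clear
- pan (a point): centre of the top face of the square steel pan, 150 x 150 mm, of a white laboratory balance (fixed, 200 mm wide, 250 mm deep), level, 62 mm above the table; z up. Nothing on the balance stands higher than the pan, and the pan does not give.
- alu_center (a point): centre of the aluminium plate (pale grey), a bystander: same size and axes, in another pocket of the same flat blue rack (157 x 245 x 36 mm, pockets 85 mm apart along y). Each plate lies on a 40 mm wide tipping floor with a stiff hinge, its axis along y, 12 mm from the plate's centre on the notch side; tipped, the notch end sinks 17 mm and the far end rises 25 mm
- black_center (a point): centre of the black plastic plate, a bystander: same size and axes, in the remaining pocket. The thumb notches are 36 mm wide gaps with a yellow bottom in the rack's end wall that roughly faces the robot, one at the end of each pocket. Nothing on the rack stands above its top.
Not all that is in view belongs to the job. Of the things that look like the part that bears copper_center, the larger one is meant.

How it is judged (in metres and radians):
On the way:
1. the copper plate is tipped up in its pocket by more than 15 degrees, its centre still within 20 mm of where it lay (angle between copper_center's own z axis and vertical above 0.26 rad and distance of copper_center from where it was at the start of the episode below 0.02 m), for 0.2 s.
At the end, for the whole second after the job is handed in: The copper plate lies at rest on the pan, flat within 10 degrees, its centre within 30 mm of the pan's centre (either way round, any yaw), let go; the aluminium and black plates still lie flat (within 10 degrees) in their pockets, within 15 mm of where they were (horizontal distance between copper_center and pan below 0.03 m and z of copper_center in the frame of pan between -0.002 and 0.008 m and angle between the z axis of copper_center and the z axis of pan, either way round below 0.17 rad and linear speed of copper below 0.02 m/s and distance of each of alu_center, black_center from where it was at the start of the episode below 0.015 m and angle between each of alu_center, black_center's own z axis and vertical below 0.17 rad); the robot touches nothing.
It fails at once if the aluminium or the black plate is tipped by more than 14 degrees or moved by more than 20 mm (distance of any of alu_center, black_center from where it was at the start of the episode above 0.02 m or angle between any of alu_center, black_center's own z axis and vertical above 0.25 rad).
It fails at once if the copper plate is dropped (falls free at more than 0.9 m/s) (linear speed of copper above 0.9 m/s and contact force between the fingers and copper below 0.1 N).
It also fails if it takes over 48 s, if anything falls off the work surface, if the arm or the gripper's body presses on something with over 40 N, if the wrist force passes 120 N, or if a joint passes its speed limit or range.

## Working session

There is one attempt and no reset: what is moved stays moved. The work goes in short steps, Python scripts to look and compute and a tool call to move; the robot and the scene stay as the last step left them, time stands still between calls to the robot, and variables do not carry over. Pictures are saved under pics/ and viewed, and the job is handed in when it is done.

Besides the shell and the picture viewer there is one more tool, called after ">>>" by a JSON object that holds its "op" and its "data", one argument or row to a line. apply_moves: Moves the arm, as the interface text tells. Its arguments: {"type":"object","properties":{"motion":{"type":"string"}},"required":["motion"]}

```bash
mkdir -p pics; ls; python3 - <<'E'
from rig import bot
import cv2
for n in("scene","top"):
    im=bot.capture(n); cv2.imwrite(f"pics/{n}0.png",im[:,:,::-1])
    c=bot.get_calibration(n); print(n,c)
    for k in("copper_center","alu_center","black_center","pan"):
        print(k,[(d["p"],[round(v,4) for v in d["point"]]) for d in bot.find_in(k,n)])
s=bot.read_state();print(s, bot.pinch_z)
E
```

```text
pics
scene {'fx': 431.03019555585007, 'fy': 431.03019555585007, 'cx': 280.90558489863344, 'cy': 205.56988145185363, 'D': array([-0.07482847,  0.        ,  0.        ,  0.        ,  0.        ]), 'rvec': array([ 1.50310106,  1.801759  , -0.97987121]), 'tvec': array([ 0.05568091, -0.24908639,  1.39040493])}
copper_center [(0.81, [0.6062, 0.345, 0.0042]), (0.71, [0.5674, 0.2253, 0.0364])]
alu_center [(0.56, [0.5901, 0.0609, 0.0345])]
black_center [(0.81, [0.5796, 0.1445, 0.037])]
pan [(0.84, [0.5532, -0.1301, 0.0531]), (0.42, [0.5784, 0.141, 0.037])]
top {'fx': 411.81172437426716, 'fy': 411.81172437426716, 'cx': 288.3509246940494, 'cy': 205.76163161985139, 'D': array([-0.09081143,  0.        ,  0.        ,  0.        ,  0.        ]), 'rvec': array([ 2.1260258 , -2.14785121,  0.16468609]), 'tvec': array([0.03045244, 0.57664847, 0.755918  ])}
copper_center [(0.95, [0.6005, 0.3394, 0.0059]), (0.82, [0.5621, 0.2286, 0.0366])]
alu_center [(0.87, [0.5846, 0.0527, 0.0352])]
black_center [(0.68, [0.5698, 0.1421, 0.0344])]
pan [(0.92, [0.4861, -0.1432, 0.0526]), (0.18, [0.5613, 0.2274, 0.0353])]
{'time_s': 0.5, 'joint_positions': array([ 5.86438692e+01,  3.02266462e+01,  8.20904006e+01, -1.94874454e-04,
        6.76899823e+01, -1.02247191e+01]), 'qvel': array([-0.12100809, -0.03695447, -0.07414507, -0.0588403 ,  0.01535355,
        0.07945016]), 'tau': array([-7.30566189e-04, -4.39605618e+01, -1.76789761e+01,  6.33242587e-02,
        5.14092296e-02, -1.93084196e-05]), 'position': array([0.2252353 , 0.58294444, 0.22249964]), 'tcp_rot': array([[-9.32756496e-01,  3.60507026e-01, -6.11503742e-05],
       [ 3.60507030e-01,  9.32756490e-01, -1.06400105e-04],
       [ 1.86804229e-05, -1.21290529e-04, -9.99999992e-01]]), 'force': array([-0.07263881, -0.02976518, -0.24202256]), 'moment': array([-0.01854096, -0.01179522, -0.02237567]), 'opening': 1.0016161845908114} 0.0187
```

View pics/top0.png

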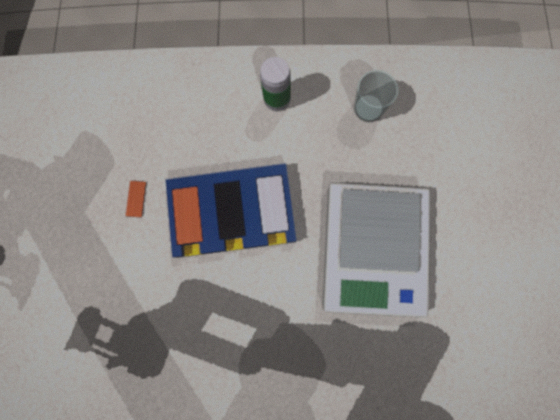

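View pics/scene0.png

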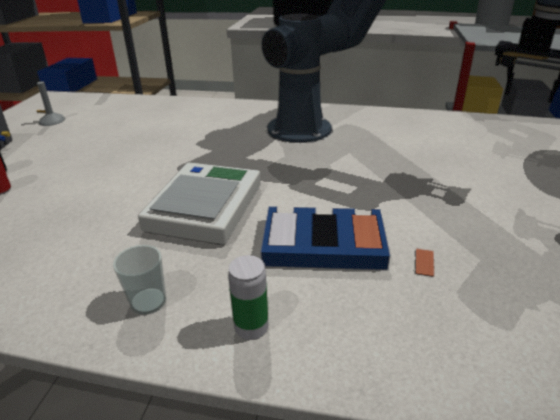

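The top view shows the large copper plate in the rack at about (188,215) with its notch at (192,250). The small decoy is at (136,199) and the pan at (381,230). Next I'll measure the edges.

```bash
cat > h.py <<'E'
import numpy as np,cv2
from rig import bot
def ray(cal,px,z):
    K=np.array([[cal["fx"],0,cal["cx"]],[0,cal["fy"],cal["cy"]],[0,0,1]])
    R,_=cv2.Rodrigues(cal["rvec"]);t=np.asarray(cal["tvec"])
    u=cv2.undistortPoints(np.array(px,float).reshape(-1,1,2),K,cal["D"]).reshape(-1,2)
    d=np.c_[u,np.ones(len(u))]@R; o=-R.T@t
    return o+d*((z-o[2])/d[:,2])[:,None]
def rect(mask,cal,z,n):
    k,l,st,c=cv2.connectedComponentsWithStats(mask.astype(np.uint8))
    for i in sorted(range(1,k),key=lambda i:-st[i,4])[:n]:
        cs,_=cv2.findContours((l==i).astype(np.uint8),cv2.RETR_EXTERNAL,cv2.CHAIN_APPROX_NONE)
        P=ray(cal,cs[0].reshape(-1,2),z)[:,:2]
        r=cv2.minAreaRect((P*1000).astype(np.float32))
        print(st[i],np.round(r[0],1),np.round(r[1],1),round(r[2],1), 'mean',np.round(ray(cal,c[i],z)[0]*1000,1))
E
python3 - <<'E'
from h import *
for n in("top","scene"):
    im=cv2.imread(f"pics/{n}0.png");h=cv2.cvtColor(im,cv2.COLOR_BGR2HSV);c=bot.get_calibration(n)
    H,S,V=h[...,0].astype(int),h[...,1],h[...,2]
    print(n,"copper");rect(((H<12)|(H>174))&(S>120)&(V>90),c,.036,3)
    print("yellow");rect((H>20)&(H<32)&(S>150)&(V>80),c,.01,3)
    print("rack");rect((H>105)&(H<125)&(S>150),c,.036,2)
    b=im.copy()
cv2.imwrite("pics/z1.png",cv2.resize(cv2.imread("pics/top0.png")[150:330,110:450],None,fx=2.3,fy=2.3,interpolation=cv2.INTER_CUBIC))
s=cv2.imread("pics/scene0.png")[150:280,130:450]
cv2.imwrite("pics/z2.png",cv2.resize(s,None,fx=2.5,fy=2.5,interpolation=cv2.INTER_CUBIC))
E
```

```text
top copper
[ 173  187   29   57 1353] [562.  225.8] [110.7  49.6] 6.8 mean [561.7 225.6  36. ]
[126 181  20  36 529] [596.8 331.1] [31.7 70.4] 85.5 mean [596.3 331.   36. ]
yellow
[226 238  17  12 147] [505.9 135.1] [20.5 31.3] 9.0 mean [505.8 134.3  10. ]
[269 233  17  12 146] [517.   48.9] [20.2 32.9] 6.6 mean [516.3  47.8  10. ]
[185 244  15  12 131] [495.9 220.5] [20.5 28.5] 6.0 mean [495.3 219.9  10. ]
rack
[ 167  166  116   86 2825] [571.2 143.8] [152.4 233.9] 6.8 mean [582.8 149.4  36. ]
[401 291  11  11 121] [ 400.3 -200. ] [19.9 19. ] 88.8 mean [ 400.3 -200.    36. ]
scene copper
[  11   31  107   46 2373] [ -901.4 -1374.1] [1518.2  501.5] 51.5 mean [ -829.7 -1333.7    36. ]
[353 215  28  33 744] [563.2 227.9] [106.   48.7] 6.7 mean [567.  228.2  36. ]
[ 36   0  42  13 458] [-2395.8 -2576.8] [1086.2  338.4] 39.1 mean [-2305.5 -2524.     36. ]
yellow
[487  98  12  15  98] [-303.4  665.1] [ 32.3 152.9] 75.1 mean [-296.7  663.2   10. ]
[  2 132   7   4  19] [ 187.3 -956.1] [42.2 14. ] 64.8 mean [ 187.1 -958.5   10. ]
rack
[ 262  208  126   61 3770] [593.9 145.9] [187.7 239.4] 7.3 mean [625.1 150.8  36. ]
[  37   59   59   32 1385] [ -378.9 -1105.5] [550.4 243.9] 34.8 mean [ -365.3 -1081.7    36. ]
```

View pics/z1.png

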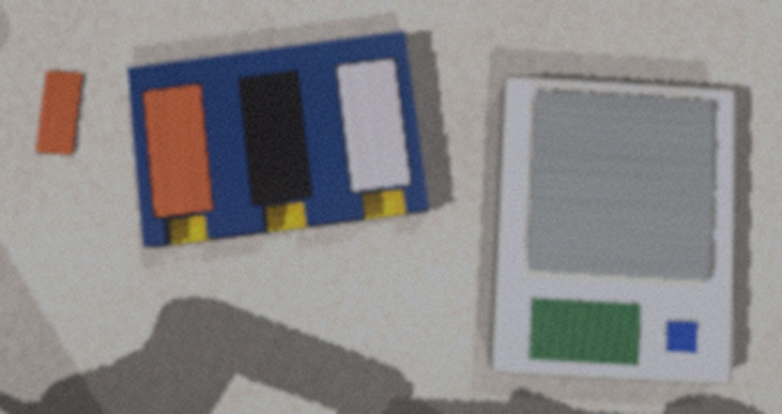

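View pics/z2.png

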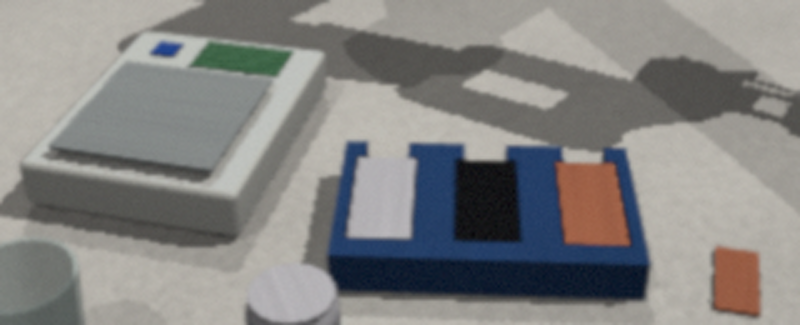

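```bash
cat >> h.py <<'E'
from scipy.spatial.transform import Rotation as Ro
YAW=6.8
def frame(yaw,tilt=0):
    # tool y along plate y; x=-u ; tilt>0: tool z leans forward (+u)
    c,s=np.cos(np.radians(yaw)),np.sin(np.radians(yaw))
    u=np.array([c,s,0]);v=np.array([-s,c,0]);t=np.radians(tilt);k=np.array([0,0,1.])
    z=-(np.cos(t)*k-np.sin(t)*u); return np.c_[np.cross(v,z),v,z]
def plan(p,R,fr=None):
    s=bot.read_state();R0=s["tcp_rot"];p0=s["position"]
    d=R0.T@(np.array(p)-p0);r=Ro.from_matrix(R0.T@R).as_rotvec(degrees=True)
    print("t",s["time_s"],"shift",np.round(d,4),"rot",np.round(r,2),"now",np.round(p0,4))
    for f in fr if fr is not None else np.arange(1,9)/8: print(" ".join(f"{x:.4f}" for x in d*f)+" "+" ".join(f"{x:.2f}" for x in r*f),end="; ")
    print()
E
python3 - <<'E'
from h import *
c=bot.get_calibration("top")
px=np.array([(533,87),(718,98),(714,279),(528,272)])/2.3+[110,150]-.3
P=ray(c,px,.062);print("pan top",P.round(4),P.mean(0))
print([np.linalg.norm(P[i]-P[i-1]).round(4) for i in range(4)])
c=bot.get_calibration("scene")
px=np.array([(50,150),(210,171),(268,75),(120,65)])/2.5+[130,150]-.3
P=ray(c,px,.062);print("pan scene",P.round(4),P.mean(0))
print([np.linalg.norm(P[i]-P[i-1]).round(4) for i in range(4)])
plan([.5228,.2217,.10],frame(6.8))
E
```

```text
pan top [[ 0.6088 -0.0779  0.062 ]
 [ 0.5979 -0.2338  0.062 ]
 [ 0.4476 -0.2218  0.062 ]
 [ 0.4557 -0.0694  0.062 ]] [ 0.52750427 -0.1507385   0.062     ]
[np.float64(0.1533), np.float64(0.1563), np.float64(0.1508), np.float64(0.1526)]
pan scene [[ 0.6017 -0.2221  0.062 ]
 [ 0.6084 -0.0781  0.062 ]
 [ 0.4515 -0.0733  0.062 ]
 [ 0.4555 -0.2185  0.062 ]] [ 0.52925756 -0.14800659  0.062     ]
[np.float64(0.1463), np.float64(0.1442), np.float64(0.157), np.float64(0.1453)]
t 0.5 shift [-0.4078 -0.2297  0.1225] rot [-1.000e-02 -0.000e+00 -2.793e+01] now [0.2252 0.5829 0.2225]
-0.0510 -0.0287 0.0153 -0.00 -0.00 -3.49; -0.1019 -0.0574 0.0306 -0.00 -0.00 -6.98; -0.1529 -0.0861 0.0459 -0.00 -0.00 -10.47; -0.2039 -0.1148 0.0613 -0.00 -0.00 -13.97; -0.2549 -0.1435 0.0766 -0.00 -0.00 -17.46; -0.3058 -0.1722 0.0919 -0.00 -0.00 -20.95; -0.3568 -0.2010 0.1072 -0.01 -0.00 -24.44; -0.4078 -0.2297 0.1225 -0.01 -0.00 -27.93;
```

>>> {"op": "apply_moves", "data": {
  "motion": "-0.020 -0.011 0.004 0 0 -2 0; -0.051 -0.029 0.010 0 0 -4 0; -0.090 -0.051 0.020 0 0 -7 0; -0.130 -0.073 0.030 0 0 -10 0; -0.170 -0.096 0.040 0 0 -13 0; -0.210 -0.118 0.050 0 0 -16 0; -0.245 -0.138 0.058 0 0 -18 0; -0.270 -0.152 0.065 0 0 -20 0"
}}

```text
time_s: 1.5
position: [0.4236, 0.3425, 0.1574]
tcp_rot: [[-1.0, 0.02, 0.0], [0.02, 1.0, 0.0], [-0.0, 0.0, -1.0]]
force: [-0.3, 0.1, -0.2]
opening: 0.175
```

```bash
python3 -c "
from h import *
plan([.5228,.2217,.06],frame(6.8),[1])"
```

```text
t 1.5 shift [-0.1015 -0.1188  0.0975] rot [ 0.    0.03 -7.94] now [0.4236 0.3425 0.1574]
-0.1015 -0.1188 0.0975 0.00 0.03 -7.94;
```

>>> {"op": "apply_moves", "data": {
  "motion": "-0.015 -0.018 0.008 0 0 -1 0; -0.035 -0.041 0.020 0 0 -2.5 0; -0.055 -0.064 0.035 0 0 -4 0; -0.075 -0.088 0.055 0 0 -6 0; -0.090 -0.105 0.075 0 0 -7.94 0; -0.1015 -0.1188 0.090 0 0 -7.94 0; -0.1015 -0.1188 0.0975 0 0 -7.94 0; -0.1015 -0.1188 0.0975 0 0 -7.94 0"
}}

```text
time_s: 2.5
position: [0.5205, 0.2234, 0.0597]
tcp_rot: [[-0.993, -0.119, -0.002], [-0.119, 0.993, -0.0], [0.002, 0.0, -1.0]]
force: [-0.3, 0.4, 0.4]
opening: 0.004
```

```bash
python3 -c "
from h import *
cv2.imwrite('pics/a.png',cv2.resize(bot.capture('scene')[150:280,230:450,::-1],None,fx=3.5,fy=3.5))
plan([.5228,.2217,.036],frame(6.8),[1])"
```

```text
t 2.55 shift [-0.0018 -0.0022  0.0241] rot [ 0.01 -0.04  0.04] now [0.5208 0.2237 0.0601]
-0.0018 -0.0022 0.0241 0.01 -0.04 0.04;
```

View pics/a.png

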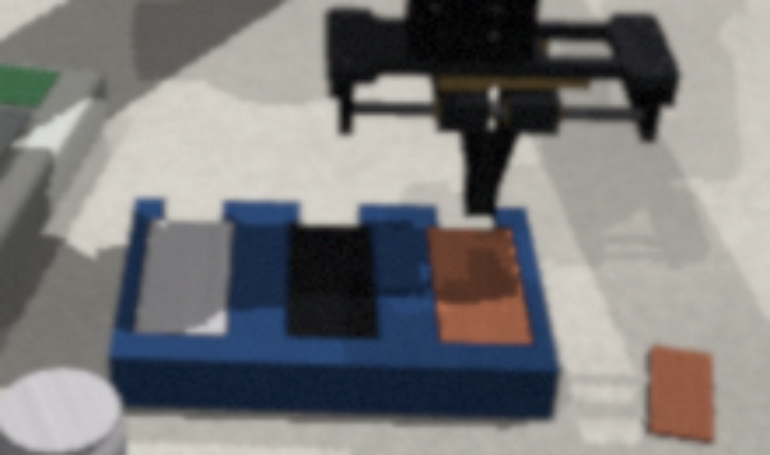

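The image shows the shut fingers centred over the notch end of the copper plate. Now pressing down.

>>> {"op": "apply_moves", "data": {
  "motion": "-0.002 -0.002 0.006 0 0 0 0; -0.002 -0.002 0.012 0 0 0 0; -0.002 -0.002 0.018 0 0 0 0; -0.002 -0.002 0.022 0 0 0 0; -0.002 -0.002 0.024 0 0 0 0; -0.002 -0.002 0.026 0 0 0 0; -0.002 -0.002 0.028 0 0 0 0; -0.002 -0.002 0.030 0 0 0 0"
}}

```text
time_s: 3.55
position: [0.5219, 0.2211, 0.0307]
tcp_rot: [[-0.993, -0.119, -0.003], [-0.119, 0.993, -0.001], [0.003, -0.0, -1.0]]
force: [-4.0, -0.2, 7.3]
opening: 0.01
```

>>> {"op": "apply_moves", "data": {
  "motion": "0 0 0.001 0 0 0 0; 0 0 0.002 0 0 0 0; 0 0 0.003 0 0 0 0; 0 0 0.004 0 0 0 0; 0 0 0.005 0 0 0 0; 0 0 0.005 0 0 0 0; 0 0 0.005 0 0 0 0; 0 0 0.005 0 0 0 0"
}}

```text
time_s: 4.55
position: [0.5218, 0.2211, 0.0276]
tcp_rot: [[-0.993, -0.119, -0.003], [-0.119, 0.993, -0.001], [0.003, -0.0, -1.0]]
force: [-6.5, -1.3, 20.6]
opening: 0.006
```

```bash
python3 -c "
from h import *
cv2.imwrite('pics/b.png',cv2.resize(bot.capture('scene')[150:280,230:450,::-1],None,fx=3.5,fy=3.5))
"
```

```text
(no output)
```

View pics/b.png

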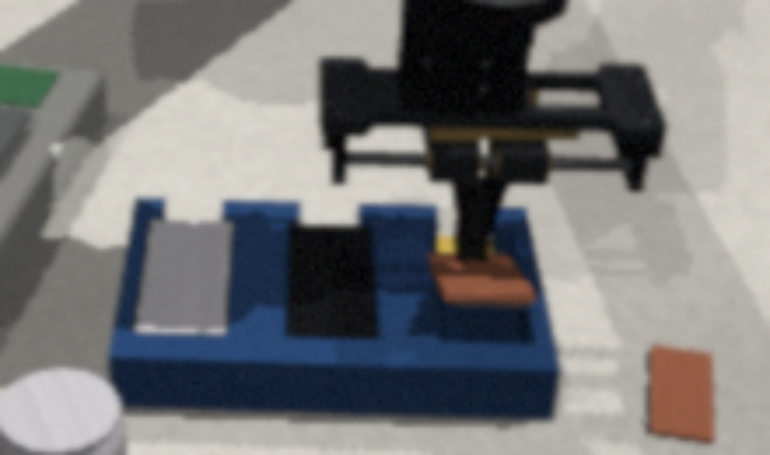

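The plate has tipped up and reached its stop, with force rising to 20 N. Retracting straight up.

>>> {"op": "apply_moves", "data": {
  "motion": "0 0 -0.005 0 0 0 0; 0 0 -0.012 0 0 0 0; 0 0 -0.030 0 0 0 0; 0 0 -0.055 0 0 0 0.02; 0.03 0 -0.080 0 0 0 0.075; 0.06 0 -0.100 0 0 0 0.075; 0.09 0 -0.100 0 0 0 0.075; 0.09 0 -0.100 0 0 0 0.075"
}}

```text
time_s: 5.6
position: [0.4321, 0.2105, 0.1259]
tcp_rot: [[-0.993, -0.119, -0.002], [-0.119, 0.993, -0.0], [0.002, -0.0, -1.0]]
force: [-0.1, 0.5, 0.7]
opening: 0.487
```

```bash
python3 -c "
from h import *
a=bot.capture('scene')[...,::-1];b=bot.capture('top')[...,::-1]
cv2.imwrite('pics/c_s.png',a);cv2.imwrite('pics/c_t.png',b)
cv2.imwrite('pics/c.png',np.vstack([cv2.resize(a[190:270,310:450],None,fx=5,fy=4,interpolation=2)[:, :700],cv2.resize(b[160:270,120:260],None,fx=5,fy=2.5*0+2.5,interpolation=2)]))
cv2.imwrite('pics/c2.png',cv2.resize(b[160:270,150:270],None,fx=5,fy=5,interpolation=2))
for k in ('copper_center',):
  for n in('scene','top'): print(bot.find_in(k,n))
print(bot.read_state()['position'])
"
```

```text
[{'point': [0.6074, 0.3438, 0.0054], 'p': 0.81}, {'point': [0.5761, 0.2273, 0.0488], 'p': 0.54}]
[{'point': [0.5984, 0.3433, 0.0044], 'p': 0.69}, {'point': [0.5606, 0.2297, 0.0412], 'p': 0.64}]
[0.436318   0.21091984 0.12533165]
```

View pics/c.png

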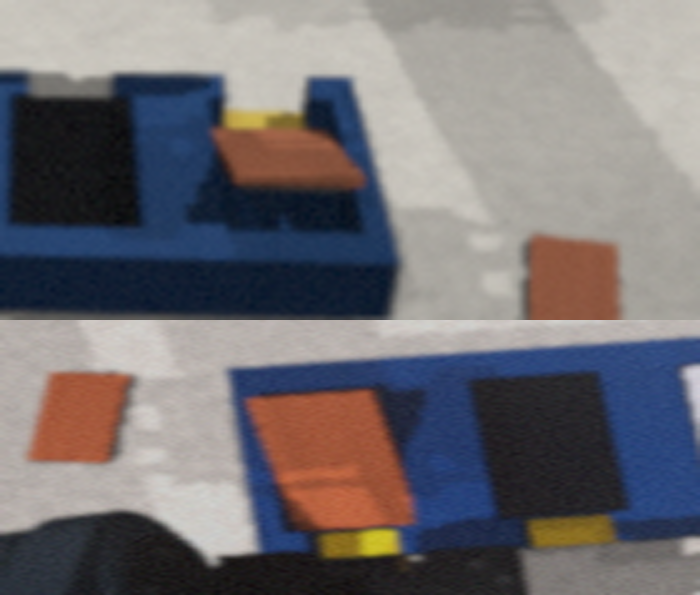

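View pics/c2.png

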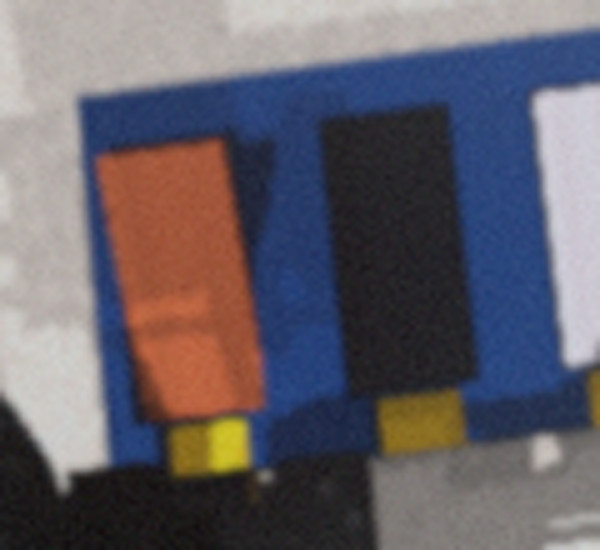

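The plate stays tipped: the raised end's corners in the top view are at about (169,191) and (195,188). I'll compare them with the geometry.

```bash
python3 -c "
from h import *
c=bot.get_calibration('top')
off=np.array([150,160])
f=np.array([(97,157),(225,140)])/5+off-.4;nr=np.array([(145,420),(263,410)])/5+off-.4
F=ray(c,f,.061);N=ray(c,nr,.019)
print(F,N,F.mean(0),N.mean(0)); d=F.mean(0)-N.mean(0); print(d,np.linalg.norm(d),np.degrees(np.arctan2(d[1],d[0])),np.linalg.norm(F[0]-F[1]))
R=frame(6.8);u=-R[:,0];print('pred far top',np.array([.5625,.2265,0])+u*(-.012+.067*np.cos(.419)-.006*np.sin(.419)), .03+.067*np.sin(.419)+.006*np.cos(.419))
cs=bot.get_calibration('scene')
f=np.array([(235/5,187/4-1),(363/5,187/4-1)])+[310,190]-.4
print('scene far',ray(cs,f,.057))
# TCP target: bottom at s=32
T=np.array([.5625,.2265,0])+u*(-.012+.044*np.cos(.419));T[2]=.03+.044*np.sin(.419);print(T)
R2=frame(6.8,24)
pre=T-R2[:,2]*.06
plan(pre,R2,[.25,.5,.75,1]);plan(T,R2,[1])
"
```

```text
[[0.60594235 0.25560039 0.061     ]
 [0.61201516 0.20554773 0.061     ]] [[0.5068789  0.24499437 0.019     ]
 [0.51057955 0.19736871 0.019     ]] [0.60897876 0.23057406 0.061     ] [0.50872922 0.22118154 0.019     ]
[0.10024954 0.00939252 0.042     ] 0.1090971535924398 5.352495217265533 0.05041971455514303
pred far top [0.60893421 0.23203694 0.        ] 0.06273973721113026
scene far [[0.61118918 0.20931643 0.057     ]
 [0.60314705 0.25787088 0.057     ]]
[0.59049551 0.22983826 0.04790128]
t 5.8 shift [-0.1309  0.0005  0.0229] rot [ 1.000e-02 -2.386e+01 -1.000e-02] now [0.4363 0.2109 0.1253]
-0.0327 0.0001 0.0057 0.00 -5.96 -0.00; -0.0654 0.0003 0.0115 0.01 -11.93 -0.01; -0.0982 0.0004 0.0172 0.01 -17.89 -0.01; -0.1309 0.0005 0.0229 0.01 -23.86 -0.01; 
t 5.8 shift [-0.1551  0.0005  0.0778] rot [ 1.000e-02 -2.386e+01 -1.000e-02] now [0.4363 0.2109 0.1253]
-0.1551 0.0005 0.0778 0.01 -23.86 -0.01;
```

>>> {"op": "apply_moves", "data": {
  "motion": "-0.020 0 0 0 -4 0 0.072; -0.045 0 0.002 0 -8 0 0.072; -0.070 0 0.006 0 -13 0 0.072; -0.095 0 0.012 0 -18 0 0.072; -0.120 0 0.020 0 -22 0 0.072; -0.131 0.0005 0.023 0 -23.9 0 0.072; -0.131 0.0005 0.023 0 -23.9 0 0.072; -0.131 0.0005 0.023 0 -23.9 0 0.072"
}}

```text
time_s: 6.8
position: [0.5646, 0.2266, 0.1019]
tcp_rot: [[-0.908, -0.118, 0.402], [-0.108, 0.993, 0.048], [-0.405, -0.0, -0.914]]
force: [-0.1, 1.0, 0.4]
opening: 0.827
```

```bash
python3 -c "
from h import *
plan([.5905,.230,.0470],frame(6.8,24),[1]);print(bot.read_state()['opening'])"
```

```text
t 6.8 shift [-0.0016  0.0003  0.0608] rot [-0.01 -0.13 -0.01] now [0.5646 0.2266 0.1019]
-0.0016 0.0003 0.0608 -0.01 -0.13 -0.01; 
0.8271475406253118
```

>>> {"op": "apply_moves", "data": {
  "motion": "-0.001 0 0.012 0 0 0 0.072; -0.001 0 0.024 0 0 0 0.072; -0.001 0 0.036 0 0 0 0.072; -0.001 0 0.046 0 0 0 0.072; -0.001 0 0.053 0 0 0 0.072; -0.001 0 0.058 0 0 0 0.072; -0.001 0 0.0605 0 0 0 0.072; -0.001 0 0.0605 0 0 0 0.072"
}}

```text
time_s: 7.8
position: [0.5896, 0.2297, 0.0472]
tcp_rot: [[-0.908, -0.119, 0.402], [-0.108, 0.993, 0.048], [-0.405, -0.0, -0.914]]
force: [-0.9, 0.5, 0.6]
opening: 0.831
```

```bash
python3 -c "
from h import *
a=bot.capture('scene')[...,::-1]
cv2.imwrite('pics/d.png',cv2.resize(a[170:270,310:450],None,fx=5.5,fy=5.5,interpolation=2))
plan([.5905,.230,.0470],frame(6.8,24),[1]);print(bot.read_state()['opening'])"
```

```text
t 7.85 shift [-0.0007  0.0002  0.0007] rot [ 0.   -0.09  0.01] now [0.5896 0.2297 0.0473]
-0.0007 0.0002 0.0007 0.00 -0.09 0.01; 
0.8273671375690058
```

View pics/d.png

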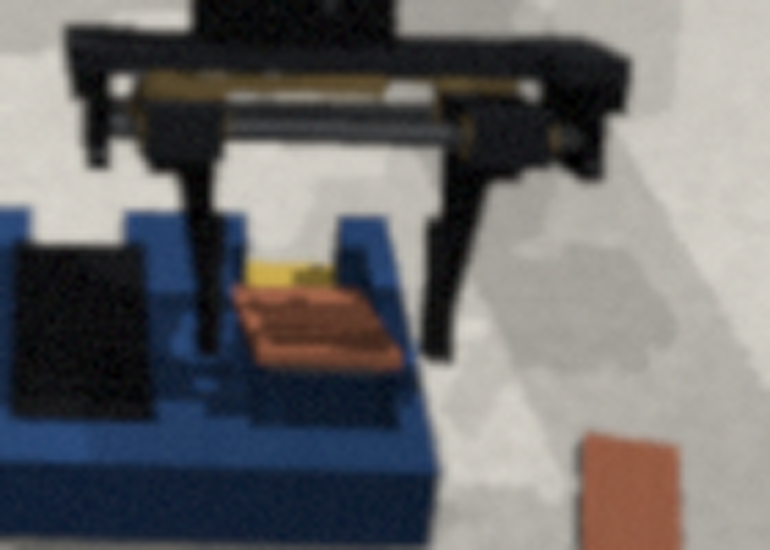

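The fingers straddle the raised end, with tips level with the plate and clear of the rack. Closing.

>>> {"op": "apply_moves", "data": {
  "motion": "0 0 0.0005 0 0 0 0.04; 0 0 0.0005 0 0 0 0.04; 0 0 0.0005 0 0 0 0.04; 0 0 0.0005 0 0 0 0.04; 0 0 0.0005 0 0 0 0.04; 0 0 0.0005 0 0 0 0.04; 0 0 0.0005 0 0 0 0.04; 0 0 0.0005 0 0 0 0.04"
}}

```text
time_s: 8.85
position: [0.5899, 0.2297, 0.0468]
tcp_rot: [[-0.908, -0.119, 0.402], [-0.108, 0.993, 0.048], [-0.405, 0.0, -0.914]]
force: [-1.0, -0.2, 1.5]
opening: 0.566
```

>>> {"op": "apply_moves", "data": {
  "motion": "-0.0004 0 -0.0009 0 0 0 0.04; -0.001 0 -0.0023 0 0 0 0.04; -0.002 0 -0.0046 0 0 0 0.04; -0.004 0 -0.009 0 0 0 0.04; -0.008 0 -0.018 0 0 0 0.04; -0.012 0 -0.0274 0 0 0 0.04; -0.0162 0 -0.0366 0 0 0 0.04; -0.0203 0 -0.0457 0 0 0 0.04"
}}

```text
time_s: 9.85
position: [0.5899, 0.2298, 0.0977]
tcp_rot: [[-0.908, -0.119, 0.403], [-0.108, 0.993, 0.048], [-0.406, 0.0, -0.914]]
force: [0.3, 0.9, -3.4]
opening: 0.567
```

```bash
python3 -c "
from h import *
a=bot.capture('scene')[...,::-1]
cv2.imwrite('pics/e.png',cv2.resize(a[150:270,230:450],None,fx=3.5,fy=3.5,interpolation=2))
print(bot.read_state()['opening'],bot.read_state()['force'],bot.read_state()['moment'])"
```

```text
0.5628432707979948 [ 0.09271002 -0.14566903 -1.98423941] [0.05120199 0.34079951 0.00978803]
```

View pics/e.png

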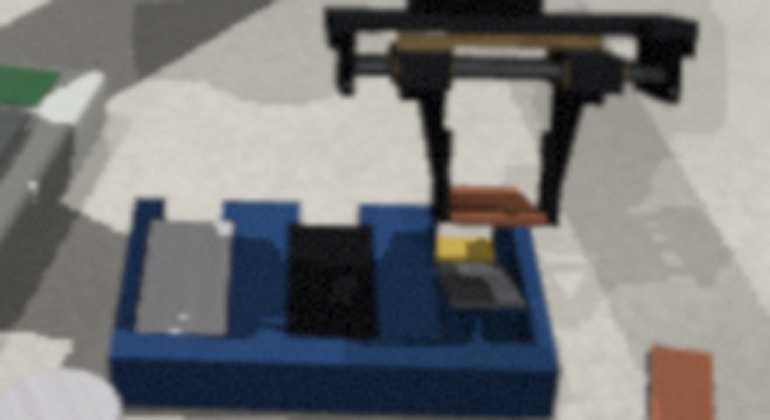

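```bash
python3 -c "
from h import *
plan([.575,.04,.15],frame(6.8,10));print('')
plan([.590,.2298,.14],frame(6.8,24),[1]);print('')
plan([.5598,-.1452,.13],frame(6.8,0),[1])"
```

```text
t 9.9 shift [ 0.0141 -0.1868 -0.0621] rot [3.000e-02 1.408e+01 1.000e-02] now [0.5908 0.23   0.0991]
0.0018 -0.0233 -0.0078 0.00 1.76 0.00; 0.0035 -0.0467 -0.0155 0.01 3.52 0.00; 0.0053 -0.0700 -0.0233 0.01 5.28 0.00; 0.0070 -0.0934 -0.0311 0.01 7.04 0.01; 0.0088 -0.1167 -0.0388 0.02 8.80 0.01; 0.0106 -0.1401 -0.0466 0.02 10.56 0.01; 0.0123 -0.1634 -0.0544 0.02 12.32 0.01; 0.0141 -0.1868 -0.0621 0.03 14.08 0.01; 

t 9.9 shift [-0.016  -0.0001 -0.0377] rot [0.03 0.08 0.01] now [0.5908 0.23   0.0991]
-0.0160 -0.0001 -0.0377 0.03 0.08 0.01; 

t 9.9 shift [ 0.0561 -0.3689 -0.0591] rot [2.000e-02 2.408e+01 2.000e-02] now [0.5908 0.23   0.0991]
0.0561 -0.3689 -0.0591 0.02 24.08 0.02;
```

Raise first, then traverse slowly while levelling.

>>> {"op": "apply_moves", "data": {
  "motion": "-0.004 0 -0.010 0 0 0 0.04; -0.010 -0.003 -0.024 0 1 0 0.04; -0.012 -0.012 -0.036 0 3 0 0.04; -0.010 -0.035 -0.046 0 5 0 0.04; -0.006 -0.065 -0.053 0 7 0 0.04; 0.000 -0.100 -0.058 0 9.5 0 0.04; 0.007 -0.135 -0.061 0 12 0 0.04; 0.014 -0.170 -0.062 0 14 0 0.04"
}}

```text
time_s: 10.9
position: [0.5726, 0.0554, 0.1484]
tcp_rot: [[-0.978, -0.119, 0.171], [-0.117, 0.993, 0.02], [-0.172, -0.0, -0.985]]
force: [0.9, -0.5, -3.6]
opening: 0.566
```

```bash
python3 -c "
from h import *
plan([.5598,-.1452,.12],frame(6.8,0))"
```

```text
t 10.9 shift [ 0.0409 -0.1976  0.0217] rot [-0.01  9.93  0.03] now [0.5726 0.0554 0.1484]
0.0051 -0.0247 0.0027 -0.00 1.24 0.00; 0.0102 -0.0494 0.0054 -0.00 2.48 0.01; 0.0153 -0.0741 0.0081 -0.00 3.72 0.01; 0.0204 -0.0988 0.0109 -0.00 4.96 0.02; 0.0256 -0.1235 0.0136 -0.00 6.20 0.02; 0.0307 -0.1482 0.0163 -0.01 7.45 0.02; 0.0358 -0.1729 0.0190 -0.01 8.69 0.03; 0.0409 -0.1976 0.0217 -0.01 9.93 0.03;
```

>>> {"op": "apply_moves", "data": {
  "motion": "0.006 -0.030 0.001 0 1.5 0 0.04; 0.012 -0.062 0.003 0 3 0 0.04; 0.020 -0.097 0.007 0 4.5 0 0.04; 0.027 -0.132 0.012 0 6 0 0.04; 0.034 -0.162 0.016 0 8 0 0.04; 0.039 -0.185 0.020 0 9.9 0 0.04; 0.041 -0.1976 0.0217 0 9.9 0 0.04; 0.041 -0.1976 0.0217 0 9.9 0 0.04"
}}

```text
time_s: 11.9
position: [0.5593, -0.1445, 0.1193]
tcp_rot: [[-0.993, -0.117, 0.001], [-0.117, 0.993, 0.0], [-0.001, 0.0, -1.0]]
force: [-0.1, 0.0, -4.5]
opening: 0.57
```

```bash
python3 -c "
from h import *
a=bot.capture('scene')[...,::-1];b=bot.capture('top')[...,::-1]
cv2.imwrite('pics/f.png',np.hstack([cv2.resize(a[90:250,120:300],None,fx=2.2,fy=2.2,interpolation=2),cv2.resize(b[160:320,300:480],None,fx=2.2,fy=2.2,interpolation=2)]))
plan([.5598,-.1452,.075],frame(6.8,0),[1]);print(bot.find_in('copper_center','scene'),bot.read_state()['opening'])"
```

```text
t 12.0 shift [-0.0006 -0.0021  0.0444] rot [ 0.05 -0.    0.01] now [ 0.5589 -0.1432  0.1194]
-0.0006 -0.0021 0.0444 0.05 -0.00 0.01; 
[{'point': [0.6075, 0.3422, 0.0042], 'p': 0.94}, {'point': [0.5463, -0.1496, 0.1234], 'p': 0.76}] 0.5655760302704782
```

View pics/f.png

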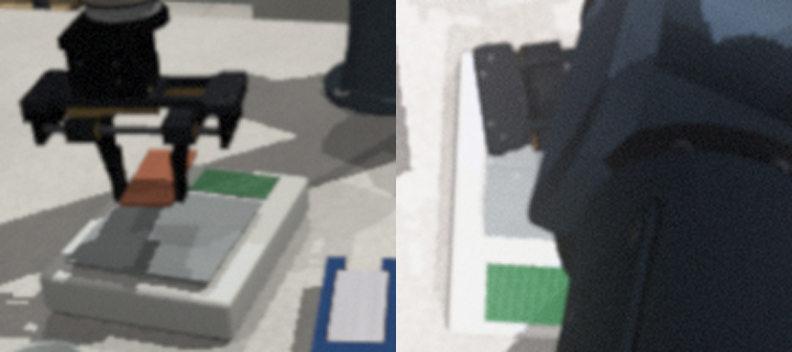

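The plate is held roughly level over the pan. Descending.

>>> {"op": "apply_moves", "data": {
  "motion": "0 -0.002 0.010 0 0 0 0.04; 0 -0.002 0.020 0 0 0 0.04; 0 -0.002 0.030 0 0 0 0.04; 0 -0.002 0.038 0 0 0 0.04; 0 -0.002 0.043 0 0 0 0.04; 0 -0.002 0.047 0 0 0 0.04; 0 -0.002 0.049 0 0 0 0.04; 0 -0.002 0.050 0 0 0 0.04"
}}

```text
time_s: 13.05
position: [0.5597, -0.1462, 0.0693]
tcp_rot: [[-0.993, -0.119, 0.0], [-0.119, 0.993, -0.0], [-0.0, -0.0, -1.0]]
force: [-0.2, 0.2, -2.7]
opening: 0.571
```

```bash
python3 -c "
from h import *
a=bot.capture('scene')[...,::-1]
cv2.imwrite('pics/g.png',cv2.resize(a[110:250,130:280],None,fx=5,fy=4,interpolation=2))
s=bot.read_state();print(s['position'],s['force'],s['moment'])"
```

```text
[ 0.55967294 -0.146149    0.06930054] [-0.03330526  0.55276762 -3.20456919] [ 0.02600716 -0.13225699 -0.03581615]
```

View pics/g.png

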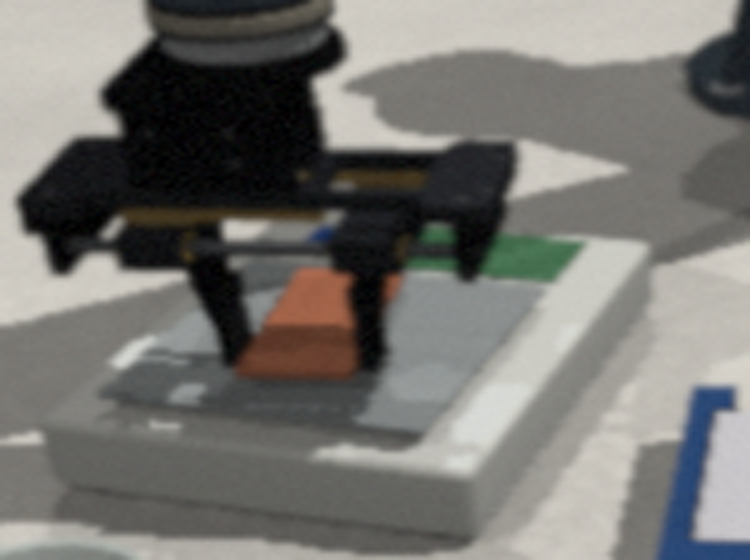

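>>> {"op": "apply_moves", "data": {
  "motion": "0 0 0.001 0 0 0 0.04; 0 0 0.002 0 0 0 0.04; 0 0 0.0025 0 0 0 0.04; 0 0 0.003 0 0 0 0.04; 0 0 0.0035 0 0 0 0.04; 0 0 0.004 0 0 0 0.04; 0 0 0.004 0 0 0 0.04; 0 0 0.004 0 0 0 0.04"
}}

```text
time_s: 14.1
position: [0.5596, -0.1461, 0.0653]
tcp_rot: [[-0.993, -0.119, 0.0], [-0.119, 0.993, -0.0], [-0.0, -0.0, -1.0]]
force: [0.1, -0.0, -2.9]
opening: 0.57
```

>>> {"op": "apply_moves", "data": {
  "motion": "0 0 0.0005 0 0 0 0.04; 0 0 0.001 0 0 0 0.04; 0 0 0.0015 0 0 0 0.04; 0 0 0.002 0 0 0 0.04; 0 0 0.002 0 0 0 0.04; 0 0 0.002 0 0 0 0.04; 0 0 0.002 0 0 0 0.04; 0 0 0.002 0 0 0 0.04"
}}

```text
time_s: 15.1
position: [0.5596, -0.1461, 0.0633]
tcp_rot: [[-0.993, -0.119, 0.0], [-0.119, 0.993, -0.0], [-0.0, -0.0, -1.0]]
force: [0.6, 0.0, -3.4]
opening: 0.568
```

>>> {"op": "apply_moves", "data": {
  "motion": "0 0 0.0003 0 0 0 0.04; 0 0 0.0005 0 0 0 0.04; 0 0 0.0008 0 0 0 0.04; 0 0 0.001 0 0 0 0.04; 0 0 0.001 0 0 0 0.04; 0 0 0.001 0 0 0 0.04; 0 0 0.001 0 0 0 0.04; 0 0 0.001 0 0 0 0.04"
}}

```text
time_s: 16.1
position: [0.5596, -0.1461, 0.0625]
tcp_rot: [[-0.993, -0.119, 0.0], [-0.119, 0.993, -0.0], [-0.0, -0.0, -1.0]]
force: [-1.2, -0.1, 1.6]
opening: 0.564
```

Contact is made: the vertical force went from -3.4 to +1.6 N. Releasing.

>>> {"op": "apply_moves", "data": {
  "motion": "0 0 -0.0005 0 0 0 0.05; 0 0 -0.0005 0 0 0 0.054; 0 0 -0.0005 0 0 0 0.058; 0 0 -0.0005 0 0 0 0.064; 0 0 -0.001 0 0 0 0.072; 0 0 -0.001 0 0 0 0.076; 0 0 -0.001 0 0 0 0.076; 0 0 -0.001 0 0 0 0.076"
}}

```text
time_s: 17.1
position: [0.5595, -0.1461, 0.0633]
tcp_rot: [[-0.993, -0.119, -0.0], [-0.119, 0.993, 0.0], [0.0, 0.0, -1.0]]
force: [0.2, 0.0, -0.1]
opening: 0.873
```

>>> {"op": "apply_moves", "data": {
  "motion": "0 0 -0.003 0 0 0 0.076; 0 0 -0.010 0 0 0 0.076; 0 0 -0.025 0 0 0 0.076; 0 0 -0.050 0 0 0 0.076; 0 0 -0.080 0 0 0 0.076; 0 0 -0.110 0 0 0 0.076; 0 0.03 -0.140 0 0 0 0.076; 0 0.06 -0.150 0 0 0 0.076"
}}

```text
time_s: 18.1
position: [0.5537, -0.0866, 0.2167]
tcp_rot: [[-0.993, -0.118, 0.005], [-0.118, 0.993, -0.002], [-0.005, -0.002, -1.0]]
force: [0.4, -0.7, -0.3]
opening: 0.873
```

>>> {"op": "apply_moves", "data": {
  "motion": "0 0.03 0 0 0 0 0.076; 0 0.07 0 0 0 0 0.076; 0 0.11 0 0 0 0 0.076; 0 0.15 0 0 0 0 0.076; 0 0.19 0 0 0 0 0.076; 0 0.23 0 0 0 0 0.076; 0 0.25 0 0 0 0 0.076; 0 0.25 0 0 0 0 0.076"
}}

```text
time_s: 19.1
position: [0.5227, 0.1624, 0.2139]
tcp_rot: [[-0.993, -0.121, 0.001], [-0.121, 0.993, -0.0], [-0.001, -0.001, -1.0]]
force: [0.5, -0.4, -0.4]
opening: 0.873
```

```bash
python3 - <<'E'
from h import *
a=bot.capture('scene')[...,::-1].copy();b=bot.capture('top')[...,::-1].copy()
cv2.imwrite('pics/h_s.png',a);cv2.imwrite('pics/h_t.png',b)
for n,im in(("top",b),("scene",a)):
    h=cv2.cvtColor(im,cv2.COLOR_BGR2HSV);c=bot.get_calibration(n)
    H,S,V=h[...,0].astype(int),h[...,1],h[...,2]
    print(n);rect(((H<12)|(H>174))&(S>120)&(V>60),c,.068,3)
    for k in("copper_center","alu_center","black_center","pan"):
        print(k,[(d["p"],np.round(d["point"],4)) for d in bot.find_in(k,n)])
E
```

```text
top
[ 365  199   34   60 1422] [ 528.4 -149.8] [107.7  48.5] 7.4 mean [ 527.5 -150.    68. ]
copper_center [(0.87, array([ 0.5284, -0.1475,  0.064 ]))]
alu_center [(0.68, array([0.5829, 0.0528, 0.0394]))]
black_center []
pan [(0.76, array([ 0.4689, -0.1375,  0.0541]))]
scene
[   8   30  110   47 2751] [ -804.9 -1313.7] [1522.7  500.8] 52.1 mean [ -724.9 -1282.2    68. ]
[179 181  31  27 559] [ 533.3 -146.8] [107.8  47.6] 7.0 mean [ 535.8 -146.    68. ]
[ 35   0  44  13 523] [-2135.8 -2379.3] [1138.1  335.6] 39.2 mean [-2082.7 -2352.6    68. ]
copper_center [(0.74, array([ 0.5376, -0.1453,  0.0685])), (0.59, array([0.6081, 0.3431, 0.0067]))]
alu_center [(0.97, array([0.5887, 0.057 , 0.0364]))]
black_center [(0.87, array([0.5812, 0.1426, 0.0366]))]
pan [(0.81, array([ 0.5568, -0.1209,  0.0492]))]
```

View pics/h_t.png

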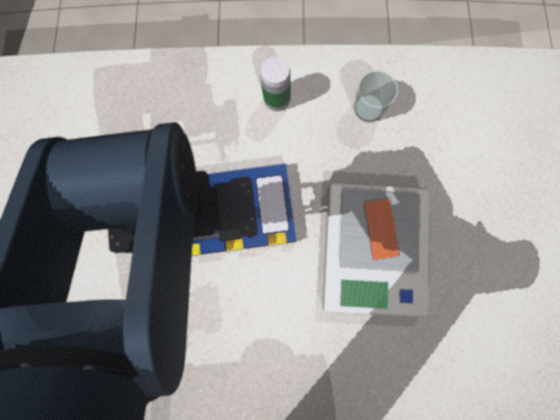

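View pics/h_s.png

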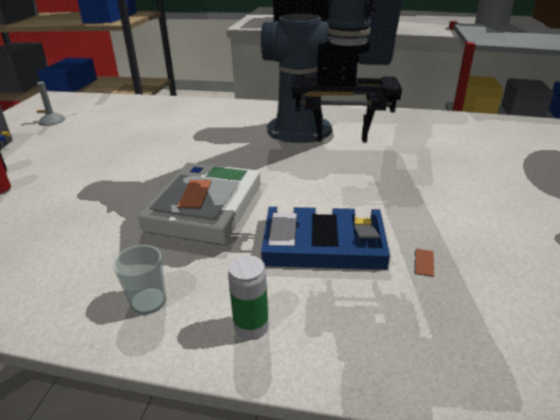

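The plate lies flat near the middle of the pan: (381,229) in the top view, (195,194) in the scene view. The other two plates lie flat in their pockets, and the robot touches nothing.

```bash
python3 -c "
from rig import bot
print(bot.hand_in())"
```

```text
the job is handed in; nothing more can be done
None
```

The copper plate is on the balance pan and the job is handed in at about 19.5 s of the 48 s allowed. No verdict is reported.

- **What I did:** I pressed the notch end with shut fingers until the plate tipped to its stop. I then took it by the raised end, levelled it over the pan, lowered it until it touched and let go.
- **Press force:** It reached about 20 N at the stop, above the 5 to 12 N suggested but well under the 120 N limit. The pictures showed the plate tipped by about the expected 24° and staying there.
- **Plate on the pan:** The top camera puts its centre at (0.528, -0.150) m and the scene camera at (0.533, -0.147) m. I measured the pan's centre at about (0.528, -0.149) m, so the plate is roughly 0 to 6 mm off.
- **Flatness:** Its outline measures 108 x 48 mm in both views, as a flat plate should.
- **Other plates:** The aluminium and black plates look flat and in place in the scene camera. The black one was hidden by the arm in the last top view, so only the scene camera confirms it.
- **Disagreement:** The network's point for the pan was a few centimetres off, because part of the pan was covered. I used the pan's corners in the pictures instead, and the two cameras agreed on its centre to about 3 mm.

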